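Load the connector nests on the soldering bench

ROBOT

A 6-joint arm with a two-finger parallel gripper is mounted at the origin on the work surface. World frame = base frame: x ahead of the robot, y to its left, z up, the work surface at z = 0. Lengths are in m, angles in degrees, forces in N, time in s.
With the tool pointing down it reaches from about 0.275 to 0.85 m from the base axis. Payload 19 kg.
Tool frame: the origin (TCP) lies midway between the tips of the shut fingers; the grasp point (between the pads) lies 19 mm behind it; z points along the fingers, y is the line along which they close (so a half turn about z gives the same grasp; the last joint's range is limited). The gripper opens to 85 mm and grips with 20 to 120 N. Pads are 22 mm wide; open, the fingers measure 114 mm over their backs; the gripper's body (76 mm by 85 mm) begins 54 mm behind the grasp point. The pads swing forward as they close: fully open they stand 13 mm farther back than shut.
Start: joints at [55.634, 8.623, 82.357, -0, 89.026, -7.678], TCP at [0.258, 0.514, 0.231] pointing down, gripper open.
Joint ranges: [-160.23, 160.23], [-39.13, 120.54], [6.94, 153.29], [-79.49, 259.48], [9.18, 160.14], [-161.06, 161.06]. Speed limits (degrees/s): [108.29, 108.29, 127.2, 172.46, 172.46, 172.46].

INTERFACE

Orientations are given as a 3x3 rotation matrix whose columns are the frame's x, y, z axes.
In Python, from bench import * gives the robot as it stands.
- The arm moves only by the tool arm_command, never from a script. Its argument "rows" is a list of rows, each a list of 7 numbers: the shift along the world's x, y, z in units of 25 mm (1.0 is 25 mm), then the turn, a rotation vector about the world's x, y, z in units of 6 degrees (1.0 is 6 degrees), then the finger opening in mm, from 0 to 85.4. In form: [[x, y, z, rx, ry, rz, gripper], ...]. A call has 1 to 8 rows; each row shifts and turns the commanded pose from where the row before left it; what a row does not reach is not made up. A row lasts 1/12 s, in which the tool goes at most 41.7 mm and 7.16 degrees, less where a joint would pass 70% of its speed; a pose out of reach is approached as far as the arm can. A call is refused whole if a number of a shift passes 1 or a number of a turn 1, either way. A call with a gripper value outside its range is refused whole. The fingers move at their own pace and stop on an object; "force" is the grip in N (left out, the last holds). Time passes only in rows, so rows that do not move let the fingers close. It gives the time, the measured TCP pose, the force, the opening and the grip force at its end, in the units of the state.
- get_obs(): the state, without advancing time (a new reading comes with each control period).
- snapshot(name): name is "side" or "top"; returns the picture (384x512x3 uint8, red, green, blue); there is no depth.
- camera_params(name): a dict with "fx", "fy", "cx", "cy" (pixels), "eye" and "rotation" of the camera in the world. Camera axes: x right, y down, z forward; pixel columns grow to the right and rows downward; lengths in m; the calibration is good to about 2 mm. A picture is of the moment at which its call begins. camera_params takes no time and is no camera call.
- hand_in(): hands the job in; it is judged then, once.
The state is a dict: "time": time; "joints": joint angles; "dq": joint speeds; "effort": joint torques, N m; "position": TCP position; "eef_rot": TCP orientation; "wrist_force": force on the tool from outside, world axes, zero at the start; "ft_torque": the same for the moment, N m; "opening": opening from 0.0 (shut) to 1.0 (fully open); "grip_force": force on a finger pad.
Only numpy, scipy, OpenCV 4.12 (cv2) and the standard library are available. Lean on these libraries where they do the work, as an engineer would, in place of code of your own. Each camera call takes 0.05 s, during which the arm holds its last target. There are 200 camera calls.

TASK

Get the soldering bench ready for the next cable: stand the large round connector, the small round connector and the rectangular connector upright in the foam nests whose recesses match their shape and size, and lay the pliers in the plier-shaped recess, each turned to suit its recess and resting flat on its floor. Let go of them all, and leave the flux jar standing where it is.

Things in the scene. Friction and masses are not known exactly. Their poses are not given: they have to be found in the camera images.
- big_round: Large round aluminium connector, standing upright: flange 58 mm across and 10 mm high at the bottom, above it a body 42 mm across up to 50 mm height, with a black insert and brass pins on top. About 150 g. Origin: centre of its underside; z up along its axis. The body above the flange is the part to grip.
- small_round: Small round aluminium connector, standing upright: flange 34 mm across and 10 mm high at the bottom, above it a body 24 mm across up to 45 mm height, with a black insert and brass pins on top. About 60 g. Origin: centre of its underside; z up along its axis.
- rect_hood: Rectangular aluminium connector, standing upright: foot 70 x 34 mm and 12 mm high, above it a hood 60 x 28 mm up to 50 mm height, black insert with two rows of brass pins on top. About 140 g. Origin: centre of its underside; x along the 70 mm side, y across, z up. Either way round fits its nest.
- pliers: Small steel pliers lying flat, 126 mm long (x -63 to +63 mm); two grey handles at the -x end, 51 mm wide over both, 13.5 mm high; jaws at the +x end, 20 to 12 mm wide, 12 to 14 mm high. Grip across y at the steel joint block: centred at x = +18 mm, 30 mm long, 26 mm wide in y, 22 mm high. About 110 g. Origin: middle of the length, on the underside; z up.
- nest_big: Fixed grey foam block, white recess floor 5 mm and rim 15 mm above the bench. Origin: at bench height, centre of the block; z up. Block 100 x 100 mm with a round recess 72 mm across, for the large round connector.
- nest_small: Fixed grey foam block, white recess floor 5 mm and rim 15 mm above the bench. Origin: at bench height, centre of the block; z up. Block 75 x 75 mm with a round recess 48 mm across, for the small round connector.
- nest_rect: Fixed grey foam block, white recess floor 5 mm and rim 15 mm above the bench. Origin: at bench height, centre of the block; z up. Block 108 mm (x) x 72 mm (y) with a rectangular recess 84 mm (x) x 48 mm (y), for the rectangular connector.
- nest_pliers: Fixed grey foam block, white recess floor 5 mm and rim 15 mm above the bench. Origin: at bench height, centre of the block; z up. 156 (x) x 84 mm (y). Plier-shaped recess: 66 mm wide from x = -70 to -3 mm (handles), 38 mm wide from -3 to +70 mm (joint, jaws). From x = -3 to +39 mm the sides are cut away to the floor level for fingers. Pliers fit one way only: origin over origin, same x direction.
- flux_jar: Closed flux jar, white with a red cap, 52 mm across, 29 mm high, about 80 g, standing loose among the parts. To be left alone. Origin: centre of its underside.
There are look-alikes about, which are no part of the job. Leave any red look-alike of the big_round alone.

How it is judged:
By the outcome, as a careful person would: the job done as asked, in the order asked, and still so for the second after the job is handed in, with the robot touching nothing.
It also fails if it takes over 102 s, if anything falls off the work surface, if the arm or the gripper's body presses on something with over 40 N, if the wrist force passes 120 N, or if a joint passes its speed limit or range.

## Working session

There is one attempt and no reset: what is moved stays moved. The work goes in short steps, Python scripts to look and compute and a tool call to move; the robot and the scene stay as the last step left them, time stands still between calls to the robot, and variables do not carry over. Pictures are saved under pics/ and viewed, at most 14 in all, crops included, and the job is handed in when it is done.

Besides the shell and the picture viewer there is one more tool, called after ">>>" in YAML: its name, and indented under it one key for each argument. arm_command: Moves the arm, as the interface text tells. Its arguments: {"type":"object","properties":{"rows":{"type":"array"},"force":{"type":"number"}},"required":["rows"]}

```bash
ls; mkdir -p pics; python3 - <<'E'
from bench import *
import cv2
for n in("top","side"):
    im=snapshot(n); cv2.imwrite(f"pics/{n}0.png",cv2.cvtColor(cv2.resize(im,(800,600),interpolation=cv2.INTER_CUBIC),cv2.COLOR_RGB2BGR)); cv2.imwrite(f"{n}_raw.png",im[:,:,::-1])
    print(camera_params(n))
o=get_obs(); print(o)
E
```

```text
pics
{'fx': 421.3568324304227, 'fy': 421.3568324304227, 'cx': 254.6453011811497, 'cy': 194.6182924343731, 'eye': array([ 0.24467105, -0.0128592 ,  1.43172858]), 'rotation': array([[-0.02906026, -0.9834211 ,  0.17899287],
       [-0.99909424,  0.03414522,  0.02539313],
       [-0.03108389, -0.17809281, -0.98352262]])}
{'fx': 498.96263807771413, 'fy': 498.96263807771413, 'cx': 256.06873407173777, 'cy': 189.24105194775856, 'eye': array([ 0.16663188, -0.90873395,  1.11338397]), 'rotation': array([[ 0.93890656, -0.25129935,  0.23516614],
       [-0.34416113, -0.69099736,  0.63566954],
       [ 0.00275584, -0.67776934, -0.73526942]])}
{'time': 0.1, 'joints': array([ 5.56340251e+01,  8.64612796e+00,  8.23877207e+01, -3.32425982e-04,
        8.90255629e+01, -7.67796387e+00]), 'dq': array([-0.09176918, -0.01256678, -0.07186794,  0.02278969, -0.07618013,
       -0.02295523]), 'effort': array([ 5.58379383e-03, -7.14379334e+01, -5.71793711e+01,  7.33554384e-05,
        6.84214014e-03,  2.77937102e-05]), 'position': array([0.25815193, 0.51355395, 0.23076932]), 'eef_rot': array([[-8.93465394e-01,  4.49131665e-01, -5.80533454e-04],
       [ 4.49132020e-01,  8.93464991e-01, -8.59205676e-04],
       [ 1.32789842e-04, -1.02840670e-03, -9.99999462e-01]]), 'wrist_force': array([-0.73326627,  0.41419837, -1.07459183]), 'ft_torque': array([0.0219367 , 0.01009441, 0.00150067]), 'grip_force': 0.0, 'opening': 1.0011254416853408}
```

View pics/top0.png

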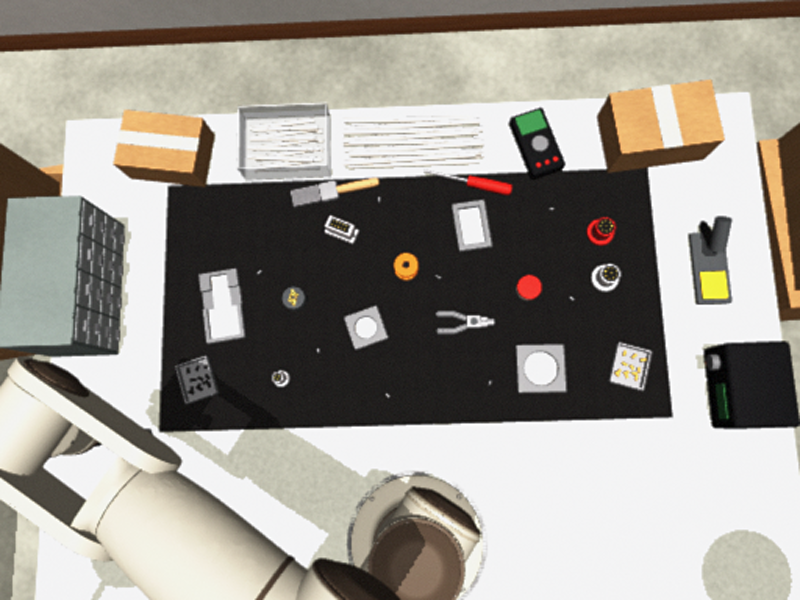

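View pics/side0.png

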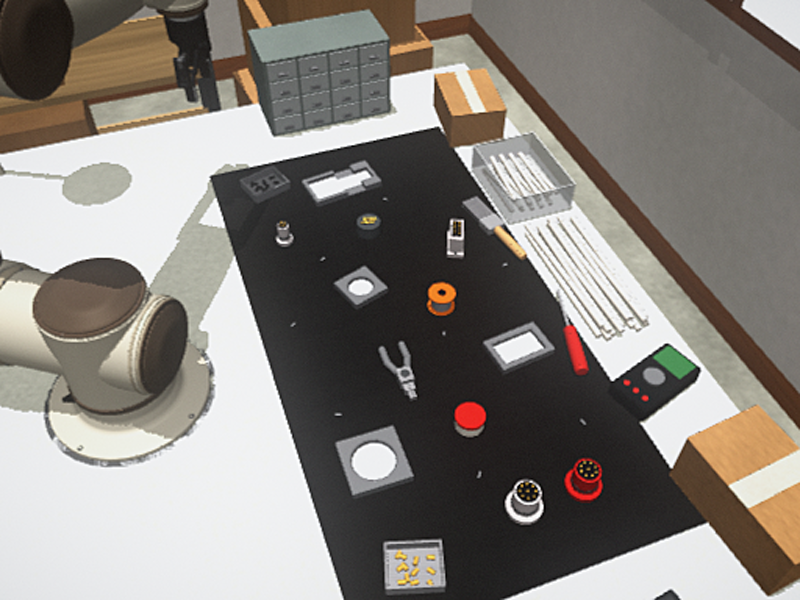

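The top view (800x600) shows these parts:
- **Connectors:** silver big_round at (606,277) and small_round at (281,378). rect_hood is at (342,228).
- **Pliers and jar:** pliers at (465,322) with jaws to the right, flux jar at (529,287).
- **Nests:** big (541,369), small (366,327), rect (472,225), pliers (221,306).

Things that could be mistaken for what I want:
- **Big connector:** silver (606,277) or red (602,231). I choose the silver one.
- **Small connector:** silver (281,378) or the dark disc with gold (293,297). I choose the silver one.
- **Rect:** only (342,228).
- **Pliers:** only (465,322). The screwdriver and brush are different tools.

Next is one close crop to check these choices.

```bash
python3 - <<'E'
import cv2,numpy as np
t=cv2.imread("top_raw.png");s=cv2.imread("side_raw.png")
C=[(t,388,177),(t,180,242),(t,219,146),(t,298,206),(t,346,236),(t,234,209),(t,302,144),(t,141,196),(s,335,318),(s,181,150),(s,292,152),(s,254,237)]
c=[cv2.resize(i[y-25:y+25,x-25:x+25],(200,200),interpolation=cv2.INTER_CUBIC) for i,x,y in C]
cv2.imwrite("pics/crops.png",np.vstack([np.hstack(c[k:k+4]) for k in(0,4,8)]))
E
```

```text
(no output)
```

View pics/crops.png

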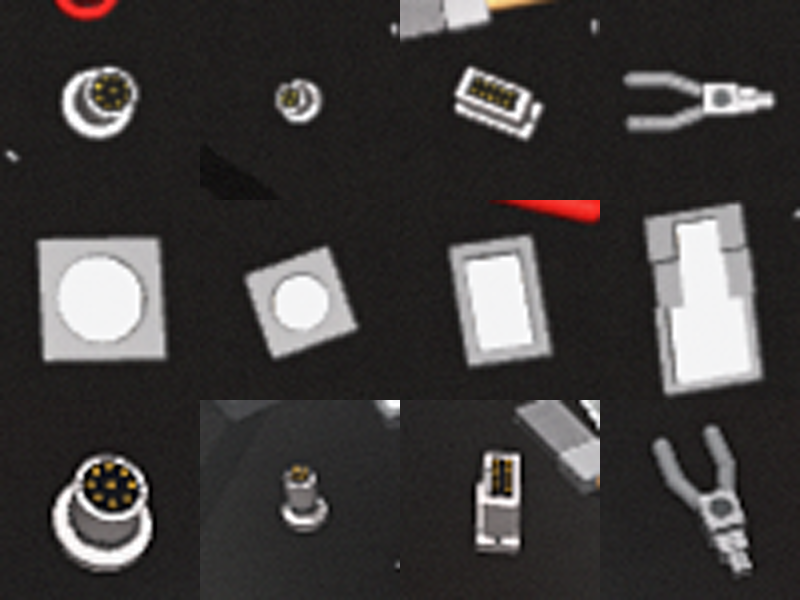

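The crop confirms the choices: silver big connector with eight pins, small silver connector, rect hood with two rows of pins, and pliers with the jaws towards image right (−y). The plier nest's narrow end points image up (+x). Now I'll fit the poses using silhouettes from both cameras.

```bash
cat > fit.py <<'E'
from bench import *
import cv2,numpy as np
from scipy.optimize import minimize
P={n:camera_params(n) for n in("top","side")}
def proj(n,p):
    c=P[n]; q=(p-c["eye"])@c["rotation"]; return q[:,:2]/q[:,2:]*[c["fx"],c["fy"]]+[c["cx"],c["cy"]]
def ray(n,u,v,z):
    c=P[n]; d=c["rotation"]@[(u-c["cx"])/c["fx"],(v-c["cy"])/c["fy"],1]; return c["eye"]+d*(z-c["eye"][2])/d[2]
def poly(pts,z0,z1): return np.vstack([np.c_[pts,np.full(len(pts),z)] for z in(z0,z1)])/1000
def box(x0,x1,w,z0,z1): return poly(np.array([[x0,-w/2],[x0,w/2],[x1,w/2],[x1,-w/2]]),z0,z1)
a=np.linspace(0,2*np.pi,33)[:-1]
def cyl(d,z0,z1): return poly(d/2*np.c_[np.cos(a),np.sin(a)],z0,z1)
def handle(s):
    k=lambda q:poly(np.array(q)*[1,s],2,13.5)
    return [k([[-63,16.5],[-63,25.5],[-28,25.5],[-28,16.5]]),k([[-28,16.5],[-28,25.5],[3,13],[3,3]])]
M=dict(big_round=[cyl(58,0,10),cyl(42,10,50)],small_round=[cyl(34,0,10),cyl(24,10,45)],
 rect_hood=[box(-35,35,34,0,12),box(-30,30,28,12,50)],
 pliers=[box(33,48,20,0,14),box(48,63,13,0,12),box(3,33,26,0,22)]+handle(1)+handle(-1),
 nest_big=[box(-50,50,100,0,15)],nest_small=[box(-37.5,37.5,75,0,15)],nest_rect=[box(-54,54,72,0,15)],nest_pliers=[box(-78,78,84,0,15)])
S=4
def mask(n,im,uv,h=45,th=70):
    x,y=np.round(uv).astype(int); x0,y0=x-h,y-h
    g=cv2.resize(im[y0:y+h,x0:x+h].max(2),None,fx=S,fy=S,interpolation=cv2.INTER_LINEAR)
    _,L=cv2.connectedComponents((g>th).astype(np.uint8))
    yy,xx=np.nonzero(L); i=np.argmin((yy-h*S)**2+(xx-h*S)**2); m=(L==L[yy[i],xx[i]]).astype(np.uint8)
    c,_=cv2.findContours(m,cv2.RETR_EXTERNAL,cv2.CHAIN_APPROX_NONE)
    return cv2.drawContours(np.zeros_like(m),c,-1,1,-1),np.array([x0,y0])
def draw(n,name,v,sh,off,z=0):
    r=np.radians(v[2]);R=np.array([[np.cos(r),-np.sin(r),0],[np.sin(r),np.cos(r),0],[0,0,1]])
    m=np.zeros(sh,np.uint8)
    for b in M[name]:
        q=((proj(n,b@R.T+[v[0],v[1],z])-off+.5)*S-.5)*16
        cv2.fillConvexPoly(m,cv2.convexHull(q.round().astype(np.int32)),1,shift=4)
    return m
def fit(name,ims,guess,z=0,cams=("top","side"),th=70):
    g=np.array(guess,float); ms={n:mask(n,ims[n],proj(n,np.array([[g[0],g[1],z+.01]]))[0],th=th) for n in cams}
    def cost(v):
        u=v*[.001,.001,1]+[g[0],g[1],g[2]]
        return sum(np.count_nonzero(draw(n,name,u,m.shape,o,z)!=m)/m.sum() for n,(m,o) in ms.items())
    best=min((minimize(cost,[0,0,d],method="Nelder-Mead",options=dict(initial_simplex=[[0,0,d],[12,0,d],[0,12,d],[0,0,d+10]],xatol=.05,fatol=1e-4)) for d in(-12,0,12)),key=lambda r:r.fun)
    return best.x*[.001,.001,1]+g,best.fun
E
python3 - <<'E'
from fit import *
ims={n:cv2.imread(f"{n}_raw.png") for n in P}
G=dict(big_round=(388,178,0),small_round=(180,242,0),rect_hood=(219,147,-115),pliers=(297,206,-90),nest_big=(346,236,0),nest_small=(234,209,20),nest_rect=(302,144,95),nest_pliers=(141,196,5))
for k,(u,v,y) in G.items():
    p=ray("top",u,v,.01)
    for c in(("top","side"),("top",),("side",)):
        r,f=fit(k,ims,(p[0],p[1],y),cams=c); print(k,c,r.round(4),round(f,3))
p=ray("top",529*.64,287*.64,.029);print("jar",p)
E
```

```text
big_round ('top', 'side') [ 0.5491 -0.4305  5.6986] 0.12
big_round ('top',) [ 0.5492 -0.4309  4.372 ] 0.083
big_round ('side',) [ 0.5492 -0.4301 -3.0771] 0.031
small_round ('top', 'side') [ 0.3501  0.2835 -9.238 ] 0.199
small_round ('top',) [ 0.35    0.2836 18.4381] 0.12
small_round ('side',) [ 0.35    0.2835 12.3636] 0.076
rect_hood ('top', 'side') [   0.6772    0.1479 -113.4926] 0.101
rect_hood ('top',) [   0.6773    0.1475 -114.3256] 0.043
rect_hood ('side',) [   0.6775    0.1484 -113.4851] 0.048
pliers ('top', 'side') [  0.4606  -0.1196 -91.7384] 0.367
pliers ('top',) [  0.4605  -0.1209 -91.2748] 0.143
pliers ('side',) [  0.4609  -0.1197 -91.3855] 0.214
nest_big ('top', 'side') [ 0.3553 -0.2771 -1.0808] 0.1
nest_big ('top',) [ 0.3544 -0.278  -0.9442] 0.034
nest_big ('side',) [ 0.3553 -0.2738 -0.7869] 0.05
nest_small ('top', 'side') [ 0.4554  0.0979 17.823 ] 0.226
nest_small ('top',) [ 0.4558  0.0966 17.9693] 0.054
nest_small ('side',) [ 0.4564  0.1023 15.244 ] 0.158
nest_rect ('top', 'side') [ 6.791000e-01 -1.440000e-01  1.868696e+02] 0.157
nest_rect ('top',) [ 6.793000e-01 -1.455000e-01  1.863567e+02] 0.027
nest_rect ('side',) [ 6.808000e-01 -1.394000e-01  1.878398e+02] 0.104
nest_pliers ('top', 'side') [0.5159 0.4162 7.9453] 0.162
nest_pliers ('top',) [0.5156 0.4161 7.566 ] 0.024
nest_pliers ('side',) [0.5159 0.4175 6.8085] 0.132
jar [ 0.52766134 -0.26129239  0.029     ]
```

Top-only fits are good for the nests (cost 0.02–0.05). No turn is needed for the two round connectors. I'm moving towards big_round at (0.549,-0.430), then descending.

>>> arm_command:
  rows:
    - [0.3, -0.95, -0.1, 0, 0, 0, 85]
    - [0.3, -0.95, -0.1, 0, 0, 0, 85]
    - [0.3, -0.95, -0.1, 0, 0, 0, 85]
    - [0.3, -0.95, -0.1, 0, 0, 0, 85]
    - [0.3, -0.95, -0.1, 0, 0, 0, 85]
    - [0.3, -0.95, -0.1, 0, 0, 0, 85]
    - [0.3, -0.95, -0.1, 0, 0, 0, 85]
    - [0.3, -0.95, -0.1, 0, 0, 0, 85]
  force: 40

```text
time: 0.77
position: [0.3182, 0.3225, 0.2109]
eef_rot: [[-0.894, 0.449, -0.0], [0.449, 0.894, -0.0], [0.0, -0.0, -1.0]]
wrist_force: [0.9, 0.2, 1.0]
opening: 0.995
grip_force: 0.0
```

>>> arm_command:
  rows:
    - [0.3, -0.95, -0.1, 0, 0, 0, 85]
    - [0.3, -0.95, -0.1, 0, 0, 0, 85]
    - [0.3, -0.95, -0.1, 0, 0, 0, 85]
    - [0.3, -0.95, -0.1, 0, 0, 0, 85]
    - [0.3, -0.95, -0.1, 0, 0, 0, 85]
    - [0.3, -0.95, -0.1, 0, 0, 0, 85]
    - [0.3, -0.95, -0.1, 0, 0, 0, 85]
    - [0.3, -0.95, -0.1, 0, 0, 0, 85]

```text
time: 1.43
position: [0.3782, 0.1325, 0.191]
eef_rot: [[-0.894, 0.449, -0.0], [0.449, 0.894, -0.0], [0.0, -0.0, -1.0]]
wrist_force: [-0.2, -1.1, 0.6]
opening: 0.997
grip_force: 0.0
```

>>> arm_command:
  rows:
    - [0.3, -0.95, -0.1, 0, 0, 0, 85]
    - [0.3, -0.95, -0.1, 0, 0, 0, 85]
    - [0.3, -0.95, -0.1, 0, 0, 0, 85]
    - [0.3, -0.95, -0.1, 0, 0, 0, 85]
    - [0.3, -0.95, -0.1, 0, 0, 0, 85]
    - [0.3, -0.95, -0.1, 0, 0, 0, 85]
    - [0.3, -0.95, -0.1, 0, 0, 0, 85]
    - [0.3, -0.95, -0.1, 0, 0, 0, 85]

```text
time: 2.1
position: [0.4383, -0.0576, 0.171]
eef_rot: [[-0.893, 0.449, -0.0], [0.449, 0.893, 0.0], [0.0, -0.0, -1.0]]
wrist_force: [0.5, 0.6, -0.3]
opening: 0.993
grip_force: 0.0
```

>>> arm_command:
  rows:
    - [0.3, -0.95, -0.1, 0, 0, 0, 85]
    - [0.3, -0.95, -0.1, 0, 0, 0, 85]
    - [0.3, -0.95, -0.1, 0, 0, 0, 85]
    - [0.3, -0.95, -0.1, 0, 0, 0, 85]
    - [0.3, -0.95, -0.1, 0, 0, 0, 85]
    - [0.3, -0.95, -0.1, 0, 0, 0, 85]
    - [0.3, -0.95, -0.1, 0, 0, 0, 85]
    - [0.3, -0.95, -0.1, 0, 0, 0, 85]

```text
time: 2.77
position: [0.4983, -0.2475, 0.1508]
eef_rot: [[-0.893, 0.449, -0.001], [0.449, 0.893, 0.0], [0.001, -0.0, -1.0]]
wrist_force: [0.3, -0.5, -0.3]
opening: 0.996
grip_force: 0.0
```

>>> arm_command:
  rows:
    - [0.3, -0.95, 0, 0, 0, 0, 85]
    - [0.3, -0.95, 0, 0, 0, 0, 85]
    - [0.3, -0.95, 0, 0, 0, 0, 85]
    - [0.3, -0.95, 0, 0, 0, 0, 85]
    - [0.3, -0.95, 0, 0, 0, 0, 85]
    - [0.3, -0.95, 0, 0, 0, 0, 85]
    - [0, 0, 0, 0, 0, 0, 85]
    - [0, 0, 0, 0, 0, 0, 85]

```text
time: 3.43
position: [0.543, -0.3895, 0.1502]
eef_rot: [[-0.893, 0.45, -0.001], [0.45, 0.893, 0.001], [0.001, 0.0, -1.0]]
wrist_force: [0.3, 0.1, -0.1]
opening: 0.997
grip_force: 0.0
```

>>> arm_command:
  rows:
    - [0.12, -0.82, 0, 0, 0, 0, 85]
    - [0.12, -0.82, 0, 0, 0, 0, 85]
    - [0, 0, -1, 0, 0, 0, 85]
    - [0, 0, -1, 0, 0, 0, 85]
    - [0, 0, -1, 0, 0, 0, 85]
    - [0, 0, -1, 0, 0, 0, 85]
    - [0, 0, -0.8, 0, 0, 0, 85]
    - [0, 0, -0.4, 0, 0, 0, 85]

```text
time: 4.1
position: [0.5483, -0.428, 0.0184]
eef_rot: [[-0.894, 0.449, -0.003], [0.449, 0.894, 0.003], [0.003, 0.001, -1.0]]
wrist_force: [-0.5, 0.5, -1.0]
opening: 0.999
grip_force: 0.0
```

>>> arm_command:
  rows:
    - [0, 0, 0, 0, 0, 0, 60]
    - [0, 0, 0, 0, 0, 0, 35]
    - [0, 0, 0, 0, 0, 0, 35]
    - [0, 0, 0, 0, 0, 0, 35]
    - [0, 0, 0, 0, 0, 0, 35]
    - [0, 0, 0, 0, 0, 0, 35]
    - [0, 0, 0, 0, 0, 0, 35]

```text
time: 4.68
position: [0.5499, -0.4303, 0.0234]
eef_rot: [[-0.893, 0.449, 0.002], [0.449, 0.893, -0.002], [-0.003, -0.001, -1.0]]
wrist_force: [-1.7, 1.5, 6.7]
opening: 0.478
grip_force: 40.1
```

>>> arm_command:
  rows:
    - [0, 0, 0, 0, 0, 0, 35]
    - [0, 0, 0.4, 0, 0, 0, 35]
    - [0, 0, 0.8, 0, 0, 0, 35]
    - [0, 0, 1, 0, 0, 0, 35]
    - [0, 0, 1, 0, 0, 0, 35]
    - [0, 0, 0.8, 0, 0, 0, 35]
    - [0, 0, 0, 0, 0, 0, 35]
    - [0, 0, 0, 0, 0, 0, 35]

```text
time: 5.35
position: [0.5497, -0.4302, 0.1235]
eef_rot: [[-0.893, 0.449, 0.002], [0.449, 0.893, -0.002], [-0.003, -0.001, -1.0]]
wrist_force: [-0.3, -1.8, -2.7]
opening: 0.48
grip_force: 40.7
```

```bash
python3 - <<'E'
from bench import *
import cv2,numpy as np
im=snapshot("side");im2=snapshot("top");o=get_obs();print(o["position"],o["wrist_force"],o["opening"],o["joints"])
cv2.imwrite("pics/lift1.png",cv2.resize(np.hstack([im[200:384,240:440],im2[100:284,290:490]]),(800,368),interpolation=cv2.INTER_CUBIC)[:,:,::-1])
E
```

```text
[ 0.54900368 -0.42954226  0.12087745] [-0.69283776  0.16110173 -2.45605185] 0.48188124307040714 [-4.43621930e+01  2.61096293e+01  7.26883589e+01 -6.40196968e-03
  8.12410374e+01 -1.07672451e+02]
```

View pics/lift1.png

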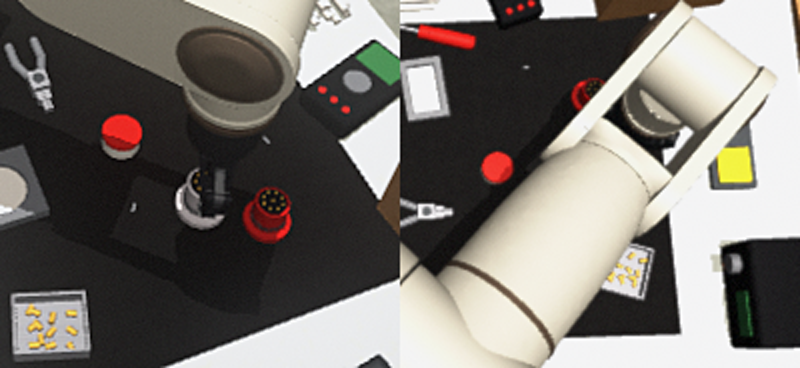

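Big connector is held upright at side crop (200,200); red one and jar are untouched. Now to nest_big.

>>> arm_command:
  rows:
    - [-0.97, 0.76, 0, 0, 0, 0, 35]
    - [-0.97, 0.76, 0, 0, 0, 0, 35]
    - [-0.97, 0.76, 0, 0, 0, 0, 35]
    - [-0.97, 0.76, 0, 0, 0, 0, 35]
    - [-0.97, 0.76, 0, 0, 0, 0, 35]
    - [-0.97, 0.76, 0, 0, 0, 0, 35]
    - [-0.97, 0.76, 0, 0, 0, 0, 35]
    - [-0.97, 0.76, 0, 0, 0, 0, 35]

```text
time: 6.12
position: [0.3537, -0.2764, 0.1201]
eef_rot: [[-0.893, 0.449, -0.001], [0.449, 0.893, 0.001], [0.002, 0.001, -1.0]]
wrist_force: [0.2, -0.3, -0.6]
opening: 0.476
grip_force: 40.8
```

>>> arm_command:
  rows:
    - [0, 0, 0, 0, 0, 0, 35]
    - [0, 0, -0.8, 0, 0, 0, 35]
    - [0, 0, -0.8, 0, 0, 0, 35]
    - [0, 0, -0.8, 0, 0, 0, 35]
    - [0, 0, -0.8, 0, 0, 0, 35]
    - [0, 0, -0.3, 0, 0, 0, 35]
    - [0, 0, 0, 0, 0, 0, 35]
    - [0, 0, 0, 0, 0, 0, 35]

```text
time: 6.78
position: [0.3553, -0.2778, 0.0339]
eef_rot: [[-0.893, 0.449, -0.001], [0.449, 0.893, 0.001], [0.001, 0.0, -1.0]]
wrist_force: [0.5, -0.0, -1.5]
opening: 0.479
grip_force: 40.8
```

>>> arm_command:
  rows:
    - [0, 0, -0.1, 0, 0, 0, 35]
    - [0, 0, -0.1, 0, 0, 0, 35]
    - [0, 0, 0, 0, 0, 0, 35]
    - [0, 0, 0, 0, 0, 0, 35]

```text
time: 7.12
position: [0.3554, -0.2779, 0.0291]
eef_rot: [[-0.893, 0.449, 0.0], [0.449, 0.893, -0.0], [-0.0, -0.0, -1.0]]
wrist_force: [-0.6, 0.9, -1.9]
opening: 0.48
grip_force: 40.8
```

>>> arm_command:
  rows:
    - [0, 0, -0.06, 0, 0, 0, 35]
    - [0, 0, 0, 0, 0, 0, 35]
    - [0, 0, 0, 0, 0, 0, 35]

```text
time: 7.37
position: [0.3555, -0.278, 0.0283]
eef_rot: [[-0.894, 0.449, 0.0], [0.449, 0.894, -0.001], [-0.001, -0.0, -1.0]]
wrist_force: [-4.1, 4.3, 15.4]
opening: 0.479
grip_force: 42.4
```

>>> arm_command:
  rows:
    - [0, 0, -0.06, 0, 0, 0, 35]
    - [0, 0, 0, 0, 0, 0, 35]
    - [0, 0, 0, 0, 0, 0, 35]

```text
time: 7.62
position: [0.3559, -0.2783, 0.0277]
eef_rot: [[-0.893, 0.449, 0.001], [0.449, 0.893, -0.002], [-0.002, -0.001, -1.0]]
wrist_force: [-8.1, 9.9, 34.5]
opening: 0.479
grip_force: 44.8
```

Contact at z≈0.028, so it's seated. Back off, release, rise and go towards small_round.

>>> arm_command:
  rows:
    - [0, 0, 0.1, 0, 0, 0, 35]
    - [0, 0, 0, 0, 0, 0, 45]
    - [0, 0, 0, 0, 0, 0, 60]
    - [0, 0, 0, 0, 0, 0, 85]
    - [0, 0, 0, 0, 0, 0, 85]
    - [0, 0, 0, 0, 0, 0, 85]
    - [0, 0, 0.5, 0, 0, 0, 85]
    - [0, 0, 1, 0, 0, 0, 85]

```text
time: 8.28
position: [0.3542, -0.2767, 0.0639]
eef_rot: [[-0.893, 0.449, -0.003], [0.449, 0.893, 0.003], [0.004, 0.002, -1.0]]
wrist_force: [-0.2, -0.2, 0.2]
opening: 0.993
grip_force: 0.0
```

>>> arm_command:
  rows:
    - [0, 0, 1, 0, 0, 0, 85]
    - [0, 0, 1, 0, 0, 0, 85]
    - [0, 0, 1, 0, 0, 0, 85]
    - [0, 0.9, 0.5, 0, 0, 0, 85]
    - [0, 0.9, 0, 0, 0, 0, 85]
    - [0, 0.9, 0, 0, 0, 0, 85]
    - [0, 0.9, 0, 0, 0, 0, 85]
    - [0, 0.9, 0, 0, 0, 0, 85]

```text
time: 8.95
position: [0.355, -0.1643, 0.1532]
eef_rot: [[-0.893, 0.449, -0.0], [0.449, 0.893, -0.0], [-0.0, -0.0, -1.0]]
wrist_force: [-0.4, 0.0, 0.6]
opening: 0.996
grip_force: 0.0
```

>>> arm_command:
  rows:
    - [0, 0.9, 0, 0, 0, 0, 85]
    - [0, 0.9, 0, 0, 0, 0, 85]
    - [0, 0.9, 0, 0, 0, 0, 85]
    - [0, 0.9, 0, 0, 0, 0, 85]
    - [0, 0.9, 0, 0, 0, 0, 85]
    - [0, 0.9, 0, 0, 0, 0, 85]
    - [0, 0.9, 0, 0, 0, 0, 85]
    - [0, 0.9, 0, 0, 0, 0, 85]

```text
time: 9.62
position: [0.355, 0.0158, 0.1533]
eef_rot: [[-0.893, 0.449, 0.0], [0.449, 0.893, -0.0], [-0.0, -0.0, -1.0]]
wrist_force: [0.4, -0.4, 0.0]
opening: 0.993
grip_force: 0.0
```

>>> arm_command:
  rows:
    - [0, 0.9, 0, 0, 0, 0, 85]
    - [0, 0.9, 0, 0, 0, 0, 85]
    - [0, 0.9, 0, 0, 0, 0, 85]
    - [0, 0.9, 0, 0, 0, 0, 85]
    - [0, 0.9, 0, 0, 0, 0, 85]
    - [0, 0.9, 0, 0, 0, 0, 85]
    - [0, 0.9, 0, 0, 0, 0, 85]
    - [0, 0.9, 0, 0, 0, 0, 85]

```text
time: 10.28
position: [0.355, 0.1959, 0.1532]
eef_rot: [[-0.894, 0.449, -0.0], [0.449, 0.894, -0.0], [-0.0, -0.0, -1.0]]
wrist_force: [-0.3, -0.5, 0.6]
opening: 0.998
grip_force: 0.0
```

>>> arm_command:
  rows:
    - [0, 0.9, 0, 0, 0, 0, 85]
    - [0, 0.9, 0, 0, 0, 0, 85]
    - [0, 0.9, 0, 0, 0, 0, 85]
    - [0, 0.6, 0, 0, 0, 0, 85]
    - [0, 0, 0, 0, 0, 0, 85]
    - [0, 0, 0, 0, 0, 0, 85]

```text
time: 10.78
position: [0.355, 0.2776, 0.1529]
eef_rot: [[-0.894, 0.448, -0.001], [0.448, 0.894, -0.001], [0.0, -0.001, -1.0]]
wrist_force: [0.4, -0.8, 0.6]
opening: 0.992
grip_force: 0.0
```

```bash
python3 - <<'E'
from fit import *
o=get_obs();print(o["position"],o["wrist_force"])
ims={n:snapshot(n)[:,:,::-1] for n in P}
cv2.imwrite("pics/rel1.png",cv2.resize(np.hstack([ims["side"][250:350,190:340],ims["top"][180:280,290:440]]),(800,267),interpolation=cv2.INTER_CUBIC))
for c in("top","side"): print(fit("small_round",ims,(.350,.2835,0),cams=(c,)))
E
```

```text
[0.35497539 0.27760119 0.15291316] [ 0.3537116  -0.79307381  0.55959529]
(array([ 0.27945745,  0.41353958, 17.09614695]), np.float64(0.9782145548078672))
(array([ 0.35014331,  0.28277532, 25.73910093]), np.float64(0.18229166666666666))
```

View pics/rel1.png

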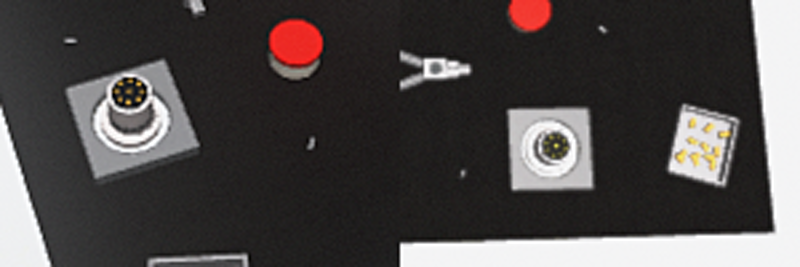

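Big connector sits centred in its nest, at side crop (130,115). Now grasp small_round.

>>> arm_command:
  rows:
    - [-0.2, 0.24, -0.5, 0, 0, 0, 85]
    - [0, 0, -1, 0, 0, 0, 85]
    - [0, 0, -1, 0, 0, 0, 85]
    - [0, 0, -1, 0, 0, 0, 85]
    - [0, 0, -1, 0, 0, 0, 85]
    - [0, 0, -0.5, 0, 0, 0, 85]
    - [0, 0, -0.3, 0, 0, 0, 85]
    - [0, 0, 0, 0, 0, 0, 85]

```text
time: 11.55
position: [0.3498, 0.2823, 0.0197]
eef_rot: [[-0.893, 0.45, -0.002], [0.45, 0.893, -0.001], [0.001, -0.002, -1.0]]
wrist_force: [-0.6, 0.3, 0.2]
opening: 1.0
grip_force: 0.0
```

>>> arm_command:
  rows:
    - [0, 0, 0, 0, 0, 0, 60]
    - [0, 0, 0, 0, 0, 0, 40]
    - [0, 0, 0, 0, 0, 0, 15]
    - [0, 0, 0, 0, 0, 0, 15]
    - [0, 0, 0, 0, 0, 0, 15]
    - [0, 0, 0, 0, 0, 0, 15]
    - [0, 0, 0, 0, 0, 0, 15]
    - [0, 0, 0, 0, 0, 0, 15]

```text
time: 12.22
position: [0.3505, 0.2834, 0.0214]
eef_rot: [[-0.894, 0.449, 0.001], [0.449, 0.894, 0.0], [-0.0, 0.001, -1.0]]
wrist_force: [-2.1, -1.3, 8.2]
opening: 0.268
grip_force: 38.8
```

>>> arm_command:
  rows:
    - [0, 0, 0.4, 0, 0, 0, 15]
    - [0, 0, 0.8, 0, 0, 0, 15]
    - [0, 0, 1, 0, 0, 0, 15]
    - [0, 0, 1, 0, 0, 0, 15]
    - [0, 0, 0.8, 0, 0, 0, 15]
    - [0, 0, 0, 0, 0, 0, 15]

```text
time: 12.72
position: [0.3516, 0.2841, 0.1254]
eef_rot: [[-0.894, 0.449, 0.005], [0.449, 0.894, 0.003], [-0.003, 0.005, -1.0]]
wrist_force: [-0.5, -0.3, 0.3]
opening: 0.268
grip_force: 39.3
```

>>> arm_command:
  rows:
    - [0.53, -0.93, 0, 0, 0, 0, 15]
    - [0.53, -0.93, 0, 0, 0, 0, 15]
    - [0.53, -0.93, 0, 0, 0, 0, 15]
    - [0.53, -0.93, 0, 0, 0, 0, 15]
    - [0.53, -0.93, 0, 0, 0, 0, 15]
    - [0.53, -0.93, 0, 0, 0, 0, 15]
    - [0.53, -0.93, 0, 0, 0, 0, 15]
    - [0.53, -0.93, 0, 0, 0, 0, 15]

```text
time: 13.38
position: [0.4565, 0.096, 0.121]
eef_rot: [[-0.893, 0.449, 0.0], [0.449, 0.893, -0.0], [-0.0, -0.0, -1.0]]
wrist_force: [-0.1, 1.1, -0.0]
opening: 0.26
grip_force: 39.4
```

>>> arm_command:
  rows:
    - [0, 0, 0, 0, 0, 0, 15]
    - [0, 0, -0.8, 0, 0, 0, 15]
    - [0, 0, -0.8, 0, 0, 0, 15]
    - [0, 0, -0.8, 0, 0, 0, 15]
    - [0, 0, -0.8, 0, 0, 0, 15]
    - [0, 0, -0.3, 0, 0, 0, 15]
    - [0, 0, 0, 0, 0, 0, 15]
    - [0, 0, 0, 0, 0, 0, 15]

```text
time: 14.05
position: [0.4564, 0.0974, 0.0339]
eef_rot: [[-0.894, 0.449, -0.0], [0.449, 0.894, -0.0], [0.0, -0.0, -1.0]]
wrist_force: [0.0, 0.1, 0.4]
opening: 0.264
grip_force: 39.4
```

>>> arm_command:
  rows:
    - [0, 0, -0.1, 0, 0, 0, 15]
    - [0, 0, 0, 0, 0, 0, 15]
    - [0, 0, 0, 0, 0, 0, 15]
    - [0, 0, 0, 0, 0, 0, 15]

```text
time: 14.38
position: [0.4565, 0.0972, 0.0313]
eef_rot: [[-0.893, 0.449, 0.001], [0.449, 0.893, -0.0], [-0.001, 0.0, -1.0]]
wrist_force: [-0.9, -0.5, -0.8]
opening: 0.263
grip_force: 39.4
```

>>> arm_command:
  rows:
    - [0, 0, -0.1, 0, 0, 0, 15]
    - [0, 0, -0.04, 0, 0, 0, 15]
    - [0, 0, 0, 0, 0, 0, 15]
    - [0, 0, 0, 0, 0, 0, 15]

```text
time: 14.72
position: [0.4562, 0.0972, 0.0272]
eef_rot: [[-0.893, 0.449, -0.0], [0.449, 0.893, -0.0], [0.0, -0.0, -1.0]]
wrist_force: [0.9, -0.3, -1.2]
opening: 0.261
grip_force: 39.4
```

>>> arm_command:
  rows:
    - [0, 0, -0.06, 0, 0, 0, 15]
    - [0, 0, 0, 0, 0, 0, 15]
    - [0, 0, 0, 0, 0, 0, 15]

```text
time: 14.97
position: [0.4565, 0.0972, 0.0264]
eef_rot: [[-0.893, 0.449, 0.0], [0.449, 0.893, -0.0], [-0.0, 0.0, -1.0]]
wrist_force: [-3.9, -1.2, 12.9]
opening: 0.264
grip_force: 40.6
```

Seated on contact (12.9 N). Release, rise, then go to the hood while turning the closing axis to −24° (−87.3°).

>>> arm_command:
  rows:
    - [0, 0, 0.05, 0, 0, 0, 15]
    - [0, 0, 0, 0, 0, 0, 30]
    - [0, 0, 0, 0, 0, 0, 60]
    - [0, 0, 0, 0, 0, 0, 85]
    - [0, 0, 0, 0, 0, 0, 85]
    - [0, 0, 0, 0, 0, 0, 85]
    - [0, 0, 0.5, 0, 0, 0, 85]
    - [0, 0, 1, 0, 0, 0, 85]

```text
time: 15.63
position: [0.4547, 0.0971, 0.0627]
eef_rot: [[-0.893, 0.449, -0.005], [0.449, 0.893, -0.0], [0.004, -0.002, -1.0]]
wrist_force: [0.4, 0.9, -0.1]
opening: 0.994
grip_force: 0.0
```

>>> arm_command:
  rows:
    - [0, 0, 1, 0, 0, 0, 85]
    - [0, 0, 1, 0, 0, -0.97, 85]
    - [0, 0, 1, 0, 0, -0.97, 85]
    - [0.59, 0.14, 0.4, 0, 0, -0.97, 85]
    - [0.59, 0.14, 0, 0, 0, -0.97, 85]
    - [0.59, 0.14, 0, 0, 0, -0.97, 85]
    - [0.59, 0.14, 0, 0, 0, -0.97, 85]
    - [0.59, 0.14, 0, 0, 0, -0.97, 85]

```text
time: 16.3
position: [0.5307, 0.1149, 0.1495]
eef_rot: [[-0.379, 0.925, -0.0], [0.925, 0.379, -0.0], [0.0, -0.0, -1.0]]
wrist_force: [-0.6, -0.0, -0.6]
opening: 0.993
grip_force: 0.0
```

>>> arm_command:
  rows:
    - [0.59, 0.14, 0, 0, 0, -0.97, 85]
    - [0.59, 0.14, 0, 0, 0, -0.97, 85]
    - [0.59, 0.14, 0, 0, 0, -0.97, 85]
    - [0.59, 0.14, 0, 0, 0, -0.97, 85]
    - [0.59, 0.14, 0, 0, 0, -0.97, 85]
    - [0.59, 0.14, 0, 0, 0, -0.97, 85]
    - [0.59, 0.14, 0, 0, 0, -0.97, 85]
    - [0.59, 0.14, 0, 0, 0, -0.97, 85]

```text
time: 16.97
position: [0.6486, 0.1429, 0.1492]
eef_rot: [[0.411, 0.912, -0.001], [0.912, -0.411, 0.0], [-0.0, -0.0, -1.0]]
wrist_force: [-0.3, -0.1, -0.1]
opening: 0.996
grip_force: 0.0
```

>>> arm_command:
  rows:
    - [0.59, 0.14, 0, 0, 0, 0, 85]
    - [0.59, 0.14, 0, 0, 0, 0, 85]
    - [0, 0, 0, 0, 0, 0, 85]
    - [0, 0, 0, 0, 0, 0, 85]

```text
time: 17.3
position: [0.6776, 0.1498, 0.1487]
eef_rot: [[0.406, 0.914, -0.001], [0.914, -0.406, -0.0], [-0.0, -0.001, -1.0]]
wrist_force: [-0.4, -0.7, -0.4]
opening: 0.994
grip_force: 0.0
```

```bash
python3 - <<'E'
from fit import *
o=get_obs();print(o["position"],np.degrees(np.arctan2(*o["eef_rot"][1::-1,1])),o["joints"].round(1))
ims={n:snapshot(n)[:,:,::-1] for n in P}
cv2.imwrite("pics/rel2.png",cv2.resize(np.hstack([ims["side"][110:210,180:330],ims["top"][150:250,160:310]]),(800,267),interpolation=cv2.INTER_CUBIC))
E
```

```text
[0.67757635 0.14978449 0.14872943] -23.98050027058244 [ 6.1 24.8 71.2  0.  84.  30.1]
```

View pics/rel2.png

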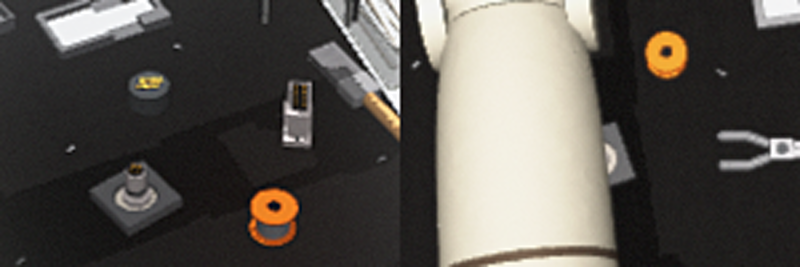

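Small connector stands in its nest, at side crop (137,190). Next I grasp the hood with a 60 mm opening to stay clear of the brush.

>>> arm_command:
  rows:
    - [0, -0.07, 0, 0, 0, 0, 60]
    - [0, 0, -1, 0, 0, 0, 60]
    - [0, 0, -1, 0, 0, 0, 60]
    - [0, 0, -1, 0, 0, 0, 60]
    - [0, 0, -1, 0, 0, 0, 60]
    - [0, 0, -0.8, 0, 0, 0, 60]
    - [0, 0, -0.27, 0, 0, 0, 60]
    - [0, 0, 0, 0, 0, 0, 60]

```text
time: 18.07
position: [0.6764, 0.1477, 0.0214]
eef_rot: [[0.407, 0.914, -0.003], [0.914, -0.407, -0.0], [-0.001, -0.002, -1.0]]
wrist_force: [0.1, -0.3, 0.1]
opening: 0.706
grip_force: 0.0
```

>>> arm_command:
  rows:
    - [0, 0, 0, 0, 0, 0, 45]
    - [0, 0, 0, 0, 0, 0, 20]
    - [0, 0, 0, 0, 0, 0, 20]
    - [0, 0, 0, 0, 0, 0, 20]
    - [0, 0, 0, 0, 0, 0, 20]
    - [0, 0, 0, 0, 0, 0, 20]
    - [0, 0, 0, 0, 0, 0, 20]

```text
time: 18.65
position: [0.6783, 0.1481, 0.0247]
eef_rot: [[0.407, 0.914, 0.002], [0.914, -0.407, 0.0], [0.001, 0.002, -1.0]]
wrist_force: [-1.3, -0.3, 6.4]
opening: 0.316
grip_force: 40.7
```

>>> arm_command:
  rows:
    - [0, 0, 0.4, 0, 0, 0, 20]
    - [0, 0, 0.8, 0, 0, 0, 20]
    - [0, 0, 1, 0, 0, 0, 20]
    - [0, 0, 1, 0, 0, 0, 20]
    - [0, 0, 0.8, 0, 0, 0, 20]
    - [0, 0, 0, 0, 0, 0, 20]

```text
time: 19.15
position: [0.6792, 0.1482, 0.129]
eef_rot: [[0.406, 0.914, 0.007], [0.914, -0.406, 0.001], [0.004, 0.006, -1.0]]
wrist_force: [0.5, 0.4, -0.8]
opening: 0.317
grip_force: 39.7
```

>>> arm_command:
  rows:
    - [0, -0.98, 0, 0, 0, -0.83, 20]
    - [0, -0.98, 0, 0, 0, -0.83, 20]
    - [0, -0.98, 0, 0, 0, -0.83, 20]
    - [0, -0.98, 0, 0, 0, -0.83, 20]
    - [0, -0.98, 0, 0, 0, -0.83, 20]
    - [0, -0.98, 0, 0, 0, -0.83, 20]
    - [0, -0.98, 0, 0, 0, -0.83, 20]
    - [0, -0.98, 0, 0, 0, -0.83, 20]

```text
time: 19.82
position: [0.6773, -0.0492, 0.1231]
eef_rot: [[0.899, 0.437, 0.0], [0.437, -0.899, 0.0], [0.0, 0.0, -1.0]]
wrist_force: [-0.7, 0.4, -2.5]
opening: 0.319
grip_force: 39.7
```

>>> arm_command:
  rows:
    - [0, -0.98, 0, 0, 0, -0.83, 20]
    - [0, -0.98, 0, 0, 0, -0.83, 20]
    - [0, -0.98, 0, 0, 0, -0.83, 20]
    - [0.06, -0.98, 0, 0, 0, -0.83, 20]
    - [0, 0, 0, 0, 0, 0, 20]
    - [0, 0, 0, 0, 0, 0, 20]
    - [0, 0, 0, 0, 0, 0, 20]

```text
time: 20.4
position: [0.6789, -0.1457, 0.1229]
eef_rot: [[0.994, 0.11, -0.0], [0.11, -0.994, 0.0], [0.0, -0.0, -1.0]]
wrist_force: [0.0, 0.7, -1.8]
opening: 0.319
grip_force: 39.9
```

```bash
python3 - <<'E'
from fit import *
o=get_obs();print(o["position"],np.degrees(np.arctan2(*o["eef_rot"][1::-1,1])),o["joints"].round(1),o["wrist_force"])
im=snapshot("side")[:,:,::-1]
cv2.imwrite("pics/lift3.png",cv2.resize(im[120:270,240:440],(800,600),interpolation=cv2.INTER_CUBIC))
E
```

```text
[ 0.67890832 -0.14569417  0.12288955] -83.68752460469685 [-18.5  25.7  73.    0.   81.3  65.2] [ 0.02104684  0.69385098 -1.82082164]
```

View pics/lift3.png

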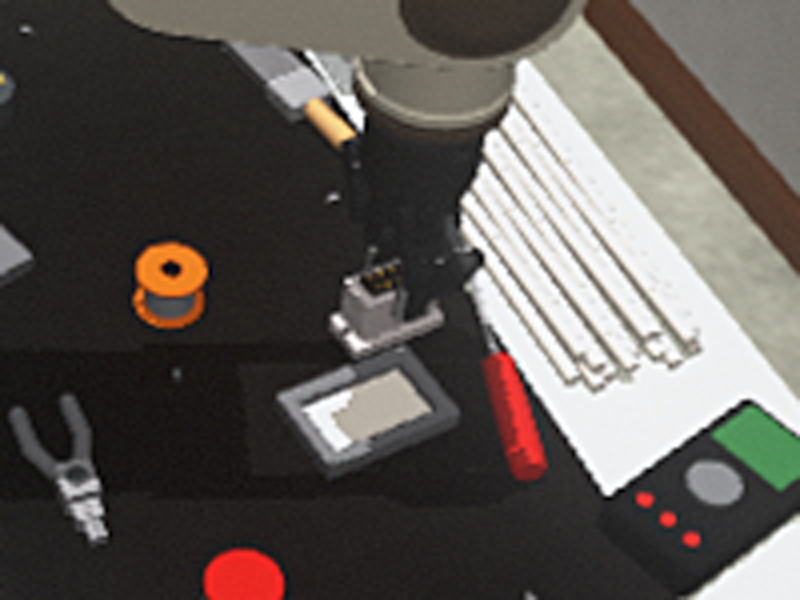

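Hood is held square to its nest (side crop (380,310) above the recess at (370,420)). Lowering.

>>> arm_command:
  rows:
    - [0, 0, -0.8, 0, 0, 0, 20]
    - [0, 0, -0.8, 0, 0, 0, 20]
    - [0, 0, -0.8, 0, 0, 0, 20]
    - [0, 0, -0.8, 0, 0, 0, 20]
    - [0, 0, -0.4, 0, 0, 0, 20]
    - [0, 0, -0.1, 0, 0, 0, 20]
    - [0, 0, 0, 0, 0, 0, 20]
    - [0, 0, 0, 0, 0, 0, 20]

```text
time: 21.12
position: [0.6793, -0.1455, 0.0309]
eef_rot: [[0.994, 0.11, 0.001], [0.11, -0.994, -0.0], [0.001, 0.0, -1.0]]
wrist_force: [0.7, -0.2, -2.1]
opening: 0.323
grip_force: 40.5
```

>>> arm_command:
  rows:
    - [0, 0, -0.06, 0, 0, 0, 20]
    - [0, 0, 0, 0, 0, 0, 20]
    - [0, 0, 0, 0, 0, 0, 20]

```text
time: 21.37
position: [0.6793, -0.1459, 0.0294]
eef_rot: [[0.994, 0.109, 0.001], [0.109, -0.994, -0.0], [0.001, 0.0, -1.0]]
wrist_force: [0.3, 1.0, 1.5]
opening: 0.318
grip_force: 40.8
```

>>> arm_command:
  rows:
    - [0, 0, -0.05, 0, 0, 0, 20]
    - [0, 0, 0, 0, 0, 0, 20]
    - [0, 0, 0, 0, 0, 0, 20]

```text
time: 21.62
position: [0.6794, -0.1459, 0.0292]
eef_rot: [[0.994, 0.109, 0.001], [0.109, -0.994, -0.0], [0.001, 0.0, -1.0]]
wrist_force: [-3.7, 3.8, 15.7]
opening: 0.319
grip_force: 42.7
```

>>> arm_command:
  rows:
    - [0, 0, 0.03, 0, 0, 0, 20]
    - [0, 0, 0, 0, 0, 0, 40]
    - [0, 0, 0, 0, 0, 0, 60]
    - [0, 0, 0, 0, 0, 0, 60]
    - [0, 0, 0, 0, 0, 0, 60]
    - [0, 0, 0.5, 0, 0, 0, 60]
    - [0, 0, 1, 0, 0, 0, 60]
    - [0, 0, 1, 0, 0, 0, 60]

```text
time: 22.28
position: [0.6785, -0.1459, 0.0916]
eef_rot: [[0.994, 0.109, -0.002], [0.109, -0.994, 0.001], [-0.001, -0.001, -1.0]]
wrist_force: [1.1, 0.5, -0.3]
opening: 0.703
grip_force: 0.0
```

>>> arm_command:
  rows:
    - [0, 0, 1, 0, 0, 0, 60]
    - [-0.63, 0, 1, 0, 0, 0.98, 60]
    - [-0.63, 0, 0.5, 0, 0, 0.98, 60]
    - [-0.63, 0, 0, 0, 0, 0.98, 60]
    - [-0.63, 0, 0, 0, 0, 0.98, 60]
    - [-0.63, 0, 0, 0, 0, 0.98, 60]
    - [-0.63, 0, 0, 0, 0, 0.98, 60]
    - [-0.63, 0, 0, 0, 0, 0.98, 60]

```text
time: 22.95
position: [0.568, -0.146, 0.1543]
eef_rot: [[0.673, 0.74, 0.001], [0.74, -0.673, -0.0], [0.0, 0.001, -1.0]]
wrist_force: [0.2, -0.3, -0.0]
opening: 0.702
grip_force: 0.0
```

>>> arm_command:
  rows:
    - [-0.63, 0, 0, 0, 0, 0.98, 60]
    - [-0.63, 0, 0, 0, 0, 0.98, 60]
    - [-0.63, 0.1, 0, 0, 0, 0.98, 60]
    - [-0.63, 0.1, 0, 0, 0, 0.98, 60]
    - [-0.63, 0.1, 0, 0, 0, 0.98, 60]
    - [-0.63, 0, 0, 0, 0, 0.98, 60]
    - [-0.63, 0, 0, 0, 0, 0.98, 60]
    - [0, 0, 0, 0, 0, 0, 60]

```text
time: 23.62
position: [0.4567, -0.1384, 0.1543]
eef_rot: [[0.018, 1.0, 0.0], [1.0, -0.018, -0.0], [-0.0, 0.0, -1.0]]
wrist_force: [-0.2, 0.4, 0.2]
opening: 0.703
grip_force: 0.0
```

```bash
python3 - <<'E'
from fit import *
o=get_obs();print(o["position"],np.degrees(np.arctan2(*o["eef_rot"][1::-1,1])),o["joints"].round(1),o["wrist_force"])
ims={n:snapshot(n)[:,:,::-1] for n in P}
cv2.imwrite("pics/rel3.png",cv2.resize(np.hstack([ims["side"][180:260,220:360],ims["top"][120:200,250:390]]),(800,229),interpolation=cv2.INTER_CUBIC))
print(ray("top",303.5,205.75,.022), ray("side",254-25+ (722-600)/4, 237-25+107/4,.022))
E
```

```text
[ 0.45668561 -0.13840094  0.15434081] -1.0385081055690626 [-26.1  -0.8 101.5  -0.   79.4 -25.1] [-0.15802966  0.36520694  0.23875039]
[ 0.45736401 -0.14013426  0.022     ] [ 0.46132269 -0.1407008   0.022     ]
```

View pics/rel3.png

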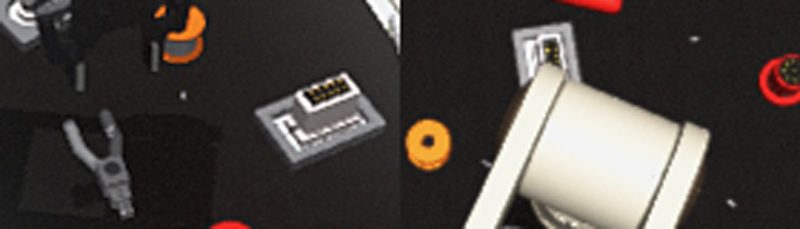

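Hood sits in its nest with the foot inside the recess, at side crop (320,120). Now the pliers: grip at (0.460,-0.1395).

>>> arm_command:
  rows:
    - [0.13, -0.04, 0, 0, 0, 0, 60]
    - [0, 0, -1, 0, 0, 0, 60]
    - [0, 0, -1, 0, 0, 0, 60]
    - [0, 0, -1, 0, 0, 0, 60]
    - [0, 0, -1, 0, 0, 0, 60]
    - [0, 0, -1, 0, 0, 0, 60]
    - [0, 0, -0.5, 0, 0, 0, 60]
    - [0, 0, -0.2, 0, 0, 0, 60]

```text
time: 24.38
position: [0.4614, -0.1391, 0.0086]
eef_rot: [[0.026, 1.0, -0.003], [1.0, -0.026, 0.001], [0.001, -0.003, -1.0]]
wrist_force: [-0.2, 0.7, -0.3]
opening: 0.702
grip_force: 0.0
```

>>> arm_command:
  rows:
    - [0, 0, -0.13, 0, 0, 0, 60]
    - [0, 0, -0.12, 0, 0, 0, 60]
    - [0, 0, 0, 0, 0, 0, 60]
    - [0, 0, 0, 0, 0, 0, 60]

```text
time: 24.72
position: [0.4623, -0.1397, 0.0052]
eef_rot: [[0.025, 1.0, 0.001], [1.0, -0.025, -0.0], [-0.0, 0.001, -1.0]]
wrist_force: [0.4, -0.5, -0.3]
opening: 0.703
grip_force: 0.0
```

>>> arm_command:
  rows:
    - [0, 0, 0, 0, 0, 0, 40]
    - [0, 0, 0, 0, 0, 0, 18]
    - [0, 0, 0, 0, 0, 0, 18]
    - [0, 0, 0, 0, 0, 0, 18]
    - [0, 0, 0, 0, 0, 0, 18]
    - [0, 0, 0, 0, 0, 0, 18]
    - [0, 0, 0, 0, 0, 0, 18]
  force: 60

```text
time: 25.3
position: [0.4621, -0.1397, 0.0052]
eef_rot: [[0.025, 1.0, 0.001], [1.0, -0.025, -0.0], [-0.0, 0.001, -1.0]]
wrist_force: [-1.2, 1.2, 8.4]
opening: 0.288
grip_force: 60.0
```

>>> arm_command:
  rows:
    - [0, 0, 0.4, 0, 0, 0, 18]
    - [0, 0, 0.8, 0, 0, 0, 18]
    - [0, 0, 1, 0, 0, 0, 18]
    - [0, 0, 1, 0, 0, 0, 18]
    - [0, 0, 1, 0, 0, 0, 18]
    - [0, 0, 0.2, 0, 0, 0, 18]
    - [0, 0, 0, 0, 0, 0, 18]
    - [0, 0, 0, 0, 0, 0, 18]

```text
time: 25.97
position: [0.4615, -0.1395, 0.1143]
eef_rot: [[0.025, 1.0, -0.0], [1.0, -0.025, -0.0], [-0.0, -0.0, -1.0]]
wrist_force: [-1.4, 0.1, -1.3]
opening: 0.288
grip_force: 59.1
```

```bash
python3 - <<'E'
from fit import *
o=get_obs();print(o["position"],np.degrees(np.arctan2(*o["eef_rot"][1::-1,1])),o["wrist_force"],o["opening"])
im=snapshot("side")[:,:,::-1]
cv2.imwrite("pics/lift4.png",cv2.resize(im[120:270,160:360],(800,600),interpolation=cv2.INTER_CUBIC))
E
```

```text
[ 0.46154329 -0.13946843  0.11434855] -1.4299951926810226 [-1.37811573  0.0722256  -1.27520058] 0.2880136823290806
```

View pics/lift4.png

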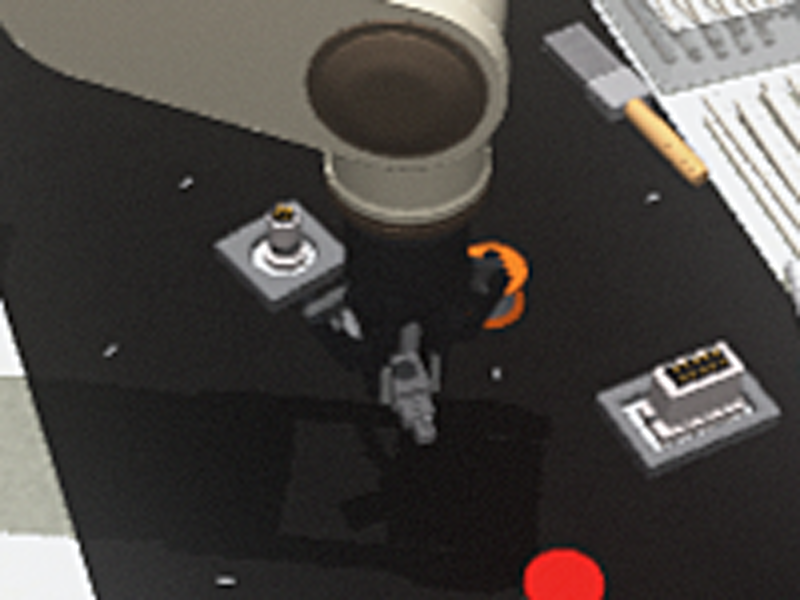

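Pliers are held level at (410,390). Carry them to nest_pliers, turning +99°.

>>> arm_command:
  rows:
    - [0.12, 0.93, 0, 0, 0, 0.69, 18]
    - [0.12, 0.93, 0, 0, 0, 0.69, 18]
    - [0.12, 0.93, 0, 0, 0, 0.69, 18]
    - [0.12, 0.93, 0, 0, 0, 0.69, 18]
    - [0.12, 0.93, 0, 0, 0, 0.69, 18]
    - [0.12, 0.93, 0, 0, 0, 0.69, 18]
    - [0.12, 0.93, 0, 0, 0, 0.69, 18]
    - [0.12, 0.93, 0, 0, 0, 0.69, 18]

```text
time: 26.68
position: [0.4851, 0.0476, 0.1131]
eef_rot: [[-0.528, 0.849, -0.002], [0.849, 0.528, 0.0], [0.001, -0.002, -1.0]]
wrist_force: [0.5, -1.0, -1.1]
opening: 0.289
grip_force: 59.0
```

>>> arm_command:
  rows:
    - [0.12, 0.93, 0, 0, 0, 0.69, 18]
    - [0.12, 0.93, 0, 0, 0, 0.69, 18]
    - [0.12, 0.93, 0, 0, 0, 0.69, 18]
    - [0.12, 0.93, 0, 0, 0, 0.69, 18]
    - [0.12, 0.93, 0, 0, 0, 0.69, 18]
    - [0.12, 0.93, 0, 0, 0, 0.69, 18]
    - [0.12, 0.93, 0, 0, 0, 0.69, 18]
    - [0.12, 0.93, 0, 0, 0, 0.69, 18]

```text
time: 27.35
position: [0.5091, 0.2335, 0.1129]
eef_rot: [[-0.906, 0.422, -0.002], [0.422, 0.906, -0.001], [0.002, -0.002, -1.0]]
wrist_force: [1.1, -0.2, -1.1]
opening: 0.291
grip_force: 59.0
```

>>> arm_command:
  rows:
    - [0.12, 0.93, 0, 0, 0, 0.69, 18]
    - [0.12, 0.93, 0, 0, 0, 0.69, 18]
    - [0.12, 0.93, 0, 0, 0, 0.69, 18]
    - [0.12, 0.93, 0, 0, 0, 0.69, 18]
    - [0.12, 0.93, 0, 0, 0, 0.69, 18]
    - [0.12, 0.93, 0, 0, 0, 0.69, 18]
    - [0.12, 0.93, 0, 0, 0, 0.69, 18]
    - [0.12, 0.93, 0, 0, 0, 0.69, 18]

```text
time: 28.02
position: [0.5332, 0.4193, 0.1126]
eef_rot: [[-0.99, -0.142, -0.002], [-0.142, 0.99, -0.002], [0.002, -0.001, -1.0]]
wrist_force: [0.3, -0.5, -0.9]
opening: 0.287
grip_force: 59.0
```

>>> arm_command:
  rows:
    - [0, 0, 0, 0, 0, 0, 18]
    - [0, 0, -0.8, 0, 0, 0, 18]
    - [0, 0, -0.8, 0, 0, 0, 18]
    - [0, 0, -0.6, 0, 0, 0, 18]
    - [0, 0, 0, 0, 0, 0, 18]
    - [0, 0, 0, 0, 0, 0, 18]

```text
time: 28.52
position: [0.5331, 0.4178, 0.058]
eef_rot: [[-0.99, -0.138, -0.003], [-0.137, 0.991, -0.002], [0.003, -0.001, -1.0]]
wrist_force: [0.7, -0.2, -0.4]
opening: 0.292
grip_force: 59.1
```

```bash
python3 - <<'E'
from fit import *
o=get_obs();print(o["position"],np.degrees(np.arctan2(*o["eef_rot"][1::-1,1])),o["wrist_force"],o["joints"].round(1))
ims={n:snapshot(n)[:,:,::-1] for n in P}
cv2.imwrite("pics/pre4.png",np.hstack([cv2.resize(ims["side"][60:160,160:260],(400,400),interpolation=cv2.INTER_CUBIC),cv2.resize(ims["top"][120:270,60:210],(400,400),interpolation=cv2.INTER_CUBIC)]))
E
```

```text
[0.53310004 0.41782822 0.05803152] 97.903377212814 [ 0.70125805 -0.22141437 -0.36367955] [ 31.6  26.6  79.6  -0.   74.  -66.3]
```

View pics/pre4.png

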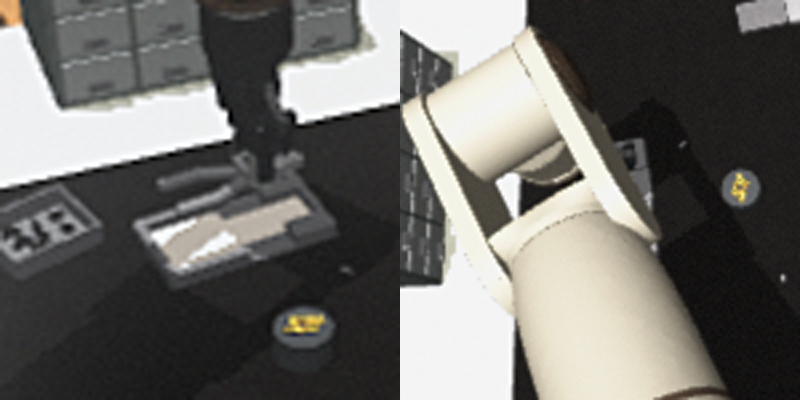

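Pliers line up over the recess, handles towards −x as required (side crop (230,185)). The wrist link is clear of the cabinet, so I lower.

>>> arm_command:
  rows:
    - [0, 0.02, -0.6, 0, 0, 0, 18]
    - [0, 0, -0.6, 0, 0, 0, 18]
    - [0, 0, -0.3, 0, 0, 0, 18]
    - [0, 0, -0.2, 0, 0, 0, 18]
    - [0, 0, 0, 0, 0, 0, 18]
    - [0, 0, 0, 0, 0, 0, 18]

```text
time: 29.12
position: [0.534, 0.4191, 0.0178]
eef_rot: [[-0.99, -0.138, 0.001], [-0.138, 0.99, 0.0], [-0.001, 0.0, -1.0]]
wrist_force: [0.6, 0.3, -0.8]
opening: 0.29
grip_force: 59.1
```

>>> arm_command:
  rows:
    - [0, 0, -0.1, 0, 0, 0, 18]
    - [0, 0, 0, 0, 0, 0, 18]
    - [0, 0, 0, 0, 0, 0, 18]

```text
time: 29.37
position: [0.5339, 0.4191, 0.0149]
eef_rot: [[-0.99, -0.138, 0.0], [-0.138, 0.99, 0.0], [-0.0, 0.0, -1.0]]
wrist_force: [-0.2, -1.1, -0.7]
opening: 0.285
grip_force: 59.1
```

>>> arm_command:
  rows:
    - [0, 0, -0.1, 0, 0, 0, 18]
    - [0, 0, 0, 0, 0, 0, 18]
    - [0, 0, 0, 0, 0, 0, 18]

```text
time: 29.62
position: [0.5337, 0.4189, 0.0119]
eef_rot: [[-0.99, -0.138, -0.0], [-0.138, 0.99, -0.0], [0.0, -0.0, -1.0]]
wrist_force: [-0.1, -0.1, -0.7]
opening: 0.292
grip_force: 59.1
```

>>> arm_command:
  rows:
    - [0, 0, -0.06, 0, 0, 0, 18]
    - [0, 0, 0, 0, 0, 0, 18]
    - [0, 0, 0, 0, 0, 0, 18]

```text
time: 29.87
position: [0.5337, 0.4189, 0.0104]
eef_rot: [[-0.99, -0.138, -0.0], [-0.138, 0.99, -0.0], [0.0, -0.0, -1.0]]
wrist_force: [0.3, -0.4, -1.5]
opening: 0.288
grip_force: 59.2
```

>>> arm_command:
  rows:
    - [0, 0, -0.05, 0, 0, 0, 18]
    - [0, 0, 0, 0, 0, 0, 18]
    - [0, 0, 0, 0, 0, 0, 18]

```text
time: 30.12
position: [0.5338, 0.419, 0.0102]
eef_rot: [[-0.99, -0.138, 0.0], [-0.138, 0.99, 0.0], [-0.0, 0.0, -1.0]]
wrist_force: [-3.8, -3.2, 10.1]
opening: 0.288
grip_force: 60.5
```

Contact at z≈0.010, so the pliers are on the floor. Release, rise and move clear for a final look.

>>> arm_command:
  rows:
    - [0, 0, 0.02, 0, 0, 0, 26]
    - [0, 0, 0, 0, 0, 0, 35]
    - [0, 0, 0, 0, 0, 0, 45]
    - [0, 0, 0, 0, 0, 0, 45]
    - [0, 0, 0, 0, 0, 0, 45]
    - [0, 0, 0.4, 0, 0, 0, 45]
    - [0, 0, 0.8, 0, 0, 0, 45]
    - [0, 0, 1, 0, 0, 0, 45]

```text
time: 30.78
position: [0.5331, 0.4185, 0.0645]
eef_rot: [[-0.99, -0.138, -0.002], [-0.138, 0.99, -0.001], [0.002, -0.001, -1.0]]
wrist_force: [0.1, 0.0, 0.1]
opening: 0.527
grip_force: 0.0
```

>>> arm_command:
  rows:
    - [0, 0, 1, 0, 0, 0, 45]
    - [0, 0, 1, 0, 0, 0, 45]
    - [0, 0, 1, 0, 0, 0, 45]
    - [-0.5, 0, 1, 0, 0, 0, 45]
    - [-0.9, 0, 1, 0, 0, 0, 45]
    - [-0.9, 0, 1, 0, 0, 0, 45]
    - [-0.9, 0, 0.5, 0, 0, 0, 45]
    - [-0.9, 0, 0.5, 0, 0, 0, 45]

```text
time: 31.45
position: [0.4303, 0.4189, 0.242]
eef_rot: [[-0.99, -0.138, 0.002], [-0.138, 0.99, 0.001], [-0.002, 0.001, -1.0]]
wrist_force: [-1.0, 0.5, 0.1]
opening: 0.527
grip_force: 0.0
```

>>> arm_command:
  rows:
    - [-0.9, 0, 0, 0, 0, 0, 45]
    - [-0.9, 0, 0, 0, 0, 0, 45]
    - [-0.9, 0, 0, 0, 0, 0, 45]
    - [-0.9, 0, 0, 0, 0, 0, 45]
    - [-0.9, 0, 0, 0, 0, 0, 45]
    - [-0.9, 0, 0, 0, 0, 0, 45]
    - [0, 0, 0, 0, 0, 0, 45]
    - [0, 0, 0, 0, 0, 0, 45]

```text
time: 32.12
position: [0.2955, 0.4191, 0.2409]
eef_rot: [[-0.99, -0.139, 0.001], [-0.139, 0.99, 0.001], [-0.001, 0.001, -1.0]]
wrist_force: [0.6, -0.1, 0.2]
opening: 0.534
grip_force: 0.0
```

```bash
python3 - <<'E'
from fit import *
o=get_obs();print(o["time"],o["position"],o["wrist_force"],o["opening"])
ims={n:snapshot(n)[:,:,::-1] for n in P}
t,s=ims["top"],ims["side"]
C=[(t,346,236),(t,234,209),(t,302,144),(t,141,196),(s,240,295),(s,231,183),(s,331,222),(s,219,117)]
c=[cv2.resize(i[y-25:y+25,x-25:x+25],(200,200),interpolation=cv2.INTER_CUBIC) for i,x,y in C]
f=cv2.resize(t,(267,200));f=np.hstack([f,cv2.resize(s,(267,200)),np.zeros((200,266,3),np.uint8)])
cv2.imwrite("pics/final.png",np.vstack([np.hstack(c[:4]),np.hstack(c[4:]),f]))
E
```

```text
32.1167 [0.29546721 0.41908445 0.24088992] [ 0.61293645 -0.0522127   0.15419348] 0.5337835706706398
```

View pics/final.png

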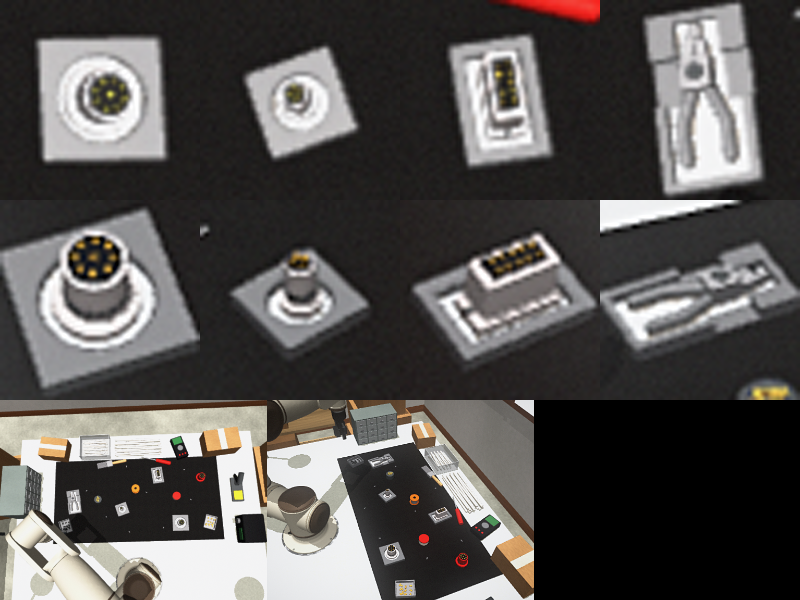

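All four look seated, but the pliers may sit towards the jaw end of the recess. I'll check that with an enlarged overlay.

```bash
python3 - <<'E'
from fit import *
ims={n:snapshot(n)[:,:,::-1] for n in P}
def ov(n,name,v,z,uv,k=16,h=25):
    im=ims[n];x,y=uv;o=np.array([x-h,y-h])
    c=cv2.resize(im[y-h:y+h,x-h:x+h],None,fx=8,fy=8,interpolation=cv2.INTER_CUBIC)
    raw=c.copy();r=np.radians(v[2]);R=np.array([[np.cos(r),-np.sin(r),0],[np.sin(r),np.cos(r),0],[0,0,1]])
    for b in M[name]:
        q=(proj(n,b@R.T+[v[0],v[1],z])-o+.5)*8-.5
        cv2.polylines(c,[cv2.convexHull(q.round().astype(np.int32))],True,(0,255,0) ,1)
    return c
a=ov("top","pliers",(.5156,.4161,7.56),.005,(141,196));b=ov("top","rect_hood",(.6793,-.1455,6.4),.005,(302,144))
cv2.imwrite("pics/ov.png",np.hstack([a,b]))
E
```

```text
(no output)
```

View pics/ov.png

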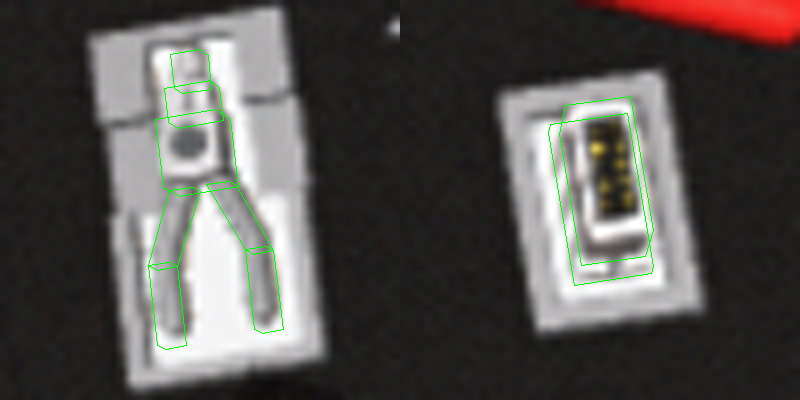

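The overlay shows the pliers within a few mm of nominal along the recess, with jaws and handles inside it. The floor contact height was 5.0 mm above the grasp height, so they lie flat. The hood outline also matches its nest. Handing in.

```bash
python3 -c "
from bench import *
print(hand_in())"
```

```text
the job is handed in; nothing more can be done
None
```

I stood the big, small and rectangular connectors in their matching nests and laid the pliers in theirs, in that order. All four are released, the flux jar was left alone, and I handed the job in at about 32 s; no verdict came back.

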